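# Build up a strut top mount on the assembly stand

### The job

Build up the strut top mount on the spindle of the blue assembly stand: thread on the red seat ring first, then the brass bearing, then the white spacer and last the green cap ring, each lying flat on the one below before the next goes on. Use only the blue stand, and leave the socket, the chisel, the wrench and the hammer where they lie.

Things in the scene. Friction and masses are not known exactly. Their poses are not given: they have to be found in the camera images.
- stand_blue: Blue assembly stand, fixed to the table: round base 90 mm diameter and 10 mm high, on it a pedestal 48 mm in diameter whose top is 30 mm above the table. Spindle: steel, 16 mm diameter, standing 56 mm above the pedestal's top (its tip 86 mm above the table), the last 8 mm tapering to 7 mm. Origin on the spindle axis at table level, z up. The stacked rings' undersides come to lie 30, 46, 58 and 74 mm above the table, the top of the whole stack 90 mm.
- stand_yellow: Yellow assembly stand, the same shape and sizes as the blue one, fixed to the table; it belongs to another job and stays empty. Origin on the spindle axis at table level.
- seat: Red painted steel spring-seat ring: a plain round ring, outside diameter 60 mm, height 16 mm, with a 23 mm through hole up its axis; about 220 g. Lies flat on the table. Origin on its axis at the underside, z up; its sides are straight, so grip it across the outside in any direction.
- bearing: Brass thrust bearing with a circle of dark balls showing on its top: a plain round ring, outside diameter 54 mm, height 12 mm, with a 23 mm through hole up its axis; about 160 g. Lies flat on the table. Origin on its axis at the underside, z up; its sides are straight, so grip it across the outside in any direction.
- spacer: White plastic spacer ring: a plain round ring, outside diameter 50 mm, height 16 mm, with a 23 mm through hole up its axis; about 50 g. Lies flat on the table. Origin on its axis at the underside, z up; its sides are straight, so grip it across the outside in any direction.
- cap: Green cap ring with six small black dots on its top: a plain round ring, outside diameter 46 mm, height 16 mm, with a 23 mm through hole up its axis; about 80 g. Lies flat on the table. Origin on its axis at the underside, z up; its sides are straight, so grip it across the outside in any direction.
- socket: Steel wrench socket standing upright, 28 mm diameter, 38 mm high; a bystander. Origin on its axis at the underside.
- chisel: Flat chisel lying on the table, about 185 mm long, orange handle 24 mm wide and 22 mm high; a bystander. Origin near its middle at table level; handle from 2 to 88 mm along its -x, blade to 97 mm along its +x.
- wrench: Steel open-ended wrench lying flat near the table's right side, about 180 mm long and 40 mm wide at the jaws, 8 mm high; a bystander. Origin at table level near the middle of its length; its x axis runs along it.
- hammer: Hammer lying near the table's left side, about 260 mm long, its wooden handle 26 mm thick and its steel head 78 mm across; a bystander. Origin at table level in the middle of its length; its x axis runs along it, the head at the +x end (towards the robot).
Mind the look-alikes: they are no part of the job. Several things have the shape of the seat; the one meant has the colours described above. Of the things that look like the bearing, take the one that is farthest from the robot's base at the start.

How it is judged:
On the way, in this order (a step that is already met when the one before it is completed fails the run):
1. the red seat ring lies flat on the blue stand's spindle in its place in the stack, released (horizontal distance between seat and stand_blue below 0.007 m and z of seat in the frame of stand_blue between 0.026 and 0.034 m and angle between seat's own z axis and vertical below 0.12 rad and contact force between seat and the fingers below 0.05 N), for 0.2 s.
2. the brass bearing lies flat on the blue stand's spindle in its place in the stack, released (horizontal distance between bearing and stand_blue below 0.007 m and z of bearing in the frame of stand_blue between 0.042 and 0.05 m and angle between bearing's own z axis and vertical below 0.12 rad and contact force between bearing and the fingers below 0.05 N), for 0.2 s.
3. the white spacer lies flat on the blue stand's spindle in its place in the stack, released (horizontal distance between spacer and stand_blue below 0.007 m and z of spacer in the frame of stand_blue between 0.054 and 0.062 m and angle between spacer's own z axis and vertical below 0.12 rad and contact force between spacer and the fingers below 0.05 N), for 0.2 s.
4. the green cap ring lies flat on the blue stand's spindle in its place in the stack, released (horizontal distance between cap and stand_blue below 0.007 m and z of cap in the frame of stand_blue between 0.07 and 0.078 m and angle between cap's own z axis and vertical below 0.12 rad and contact force between cap and the fingers below 0.05 N), for 0.2 s.
At the end, for the whole second after the job is handed in: All four rings are on the blue stand's spindle, red seat lowest, then brass bearing, white spacer and green cap: each within 7 mm of the spindle axis, within 4 mm of its height in the stack (undersides 30, 46, 58 and 74 mm above the table), tilted less than 0.12 rad, released and at rest (all of step 1 and all of step 2 and all of step 3 and all of step 4 and linear speed of each of seat, bearing, spacer, cap below 0.02 m/s); the robot touches nothing.
It fails at once if the upright steel wrench socket is shifted by more than 40 mm (distance of socket from where it was at the start of the episode above 0.04 m).
It fails at once if the orange-handled chisel is shifted by more than 40 mm (distance of chisel from where it was at the start of the episode above 0.04 m).
It fails at once if the wrench is shifted by more than 40 mm (distance of wrench from where it was at the start of the episode above 0.04 m).
It fails at once if the hammer is shifted by more than 40 mm (distance of hammer from where it was at the start of the episode above 0.04 m).
It also fails if it takes over 99 s, if anything falls off the work surface, if the arm or the gripper's body presses on something with over 40 N, if the wrist force passes 120 N, or if a joint passes its speed limit or range.

### The arm

A 7-joint arm with a two-finger parallel gripper is mounted at the origin on the work surface. World frame = base frame: x ahead of the robot, y to its left, z up, the work surface at z = 0. Lengths are in m, angles in rad, forces in N, time in s.
With the tool pointing down it reaches from about 0.425 to 0.925 m from the base axis. Payload 6.8 kg.
Tool frame: the origin (TCP) lies at the very end of the fingers, on their centre line; the grasp point (between the pads) lies r.grip_depth behind it (r.grip_depth is the distance from the TCP to the grasp point, in m); z points along the fingers, x is the direction in which the jaws open and shut, and the axes are right-handed (so a half turn about z gives the same grasp; the last joint's range is limited). The gripper opens to 85 mm and grips with 20 to 120 N. Pads are 22 mm wide; open, the fingers measure 114 mm over their backs; the gripper's body (76 mm by 85 mm) begins 54 mm behind the grasp point. The pads swing forward as they close: fully open they stand 13 mm farther back than shut.
Start: joints at [1.186, 0.477, 0.022, 1.555, -0.011, 1.109, -0.083], TCP at [0.184, -0.649, 0.231] pointing down, gripper open.
Joint ranges: [-2.96, 2.96], [-0.34, 2.1], [-1.41, 1.46], [0.24, 2.44], [-1.37, 4.51], [0.17, 1.92], [-2.96, 2.96]. Speed limits (rad/s): [2.39, 2.39, 3.14, 3.14, 3.14, 3.14, 3.14].

### API

Orientations are given as a rotation vector (axis times angle).
In Python, from bench import readout, grab_frame, workorder, r gives the robot as it stands.
- The arm moves only by the shell command python3 -m handwheel 'ROWS' [FORCE]. ROWS is text: rows parted by semicolons, each of 7 numbers parted by spaces: the shift along the tool's x, y, z in mm, then the turn, a rotation vector about the tool's x, y, z in degrees, then the finger opening in mm, from 0 to 85.4. A call has 1 to 12 rows; each row is the pose to reach, as a shift and turn from the pose commanded when the call began, along the tool's axes at that moment; what a row does not reach only later rows make up. A row lasts 1/8 s, in which the tool goes at most 62.5 mm and 10.7 degrees, less where a joint would pass 70% of its speed; a pose out of reach is approached as far as the arm can. A call with a gripper value outside its range is refused whole. The fingers move at their own pace and stop on an object; FORCE is the grip in N (left out, the last holds). Time passes only in rows, so rows that repeat a pose let the fingers close. It gives the time, the measured TCP pose, the force and the opening at its end, in the units of the state.
- readout.get_obs(): the state, without advancing time (a new reading comes with each control period).
- grab_frame(name): name is "scene" or "top"; returns a dict with "pixels" (480x640x3 uint8, red, green, blue), "fx", "fy", "cx", "cy" (pixels), "D" ([k1, k2, p1, p2, k3] as OpenCV has them; the pictures are not rectified), "rvec" (rotation vector, rad) and "tvec" (3), from world to camera coordinates, as OpenCV has them. Camera axes: x right, y down, z forward; pixel columns grow to the right and rows downward; lengths in m; the calibration is good to about 2 mm. A picture is of the moment at which its call begins. There is no depth.
- workorder.hand_in(): hands the job in, once; it reports no verdict.
The state is a dict: "clock": time; "joints": joint angles; "qvel": joint speeds; "tau": joint torques, N m; "tcp_pos": TCP position; "orientation": TCP orientation; "contact_force": force on the tool from outside, world axes, zero at the start; "moment": the same for the moment, N m; "grip_width": finger opening in m.
Only numpy, scipy, OpenCV 4.12 (cv2) and the standard library are available. Lean on these libraries where they do the work, as an engineer would, in place of code of your own. Each camera call takes 0.05 s, during which the arm holds its last target.

## Working session

There is one attempt and no reset: what is moved stays moved. The work goes in short steps, Python scripts to look and compute and a shell command to move; the robot and the scene stay as the last step left them, time stands still between calls to the robot, and variables do not carry over. Pictures are saved under pics/ and viewed, and the job is handed in when it is done.

```bash
ls; mkdir -p pics
python3 - <<'E'
from bench import readout, grab_frame, r
import cv2
print(readout.get_obs()); print(r.grip_depth)
for n in ("scene","top"):
    f=grab_frame(n); cv2.imwrite(f"pics/{n}0.png",f["pixels"][:,:,::-1])
    print({k:v for k,v in f.items() if k!="pixels"})
E
```

```text
pics
{'clock': 0.0, 'joints': array([ 1.18592286,  0.47779423,  0.02232794,  1.55650077, -0.01148989,
        1.10929984, -0.08308943]), 'qvel': array([ 2.26363749e-04,  5.33987534e-04,  3.61044408e-04, -9.50660762e-04,
       -1.84222992e-03,  3.96667594e-04, -7.23511434e-05]), 'tau': array([ 1.73452790e-04, -5.96455872e+01,  1.60830840e+00, -2.81193709e+01,
        1.24768488e-02,  9.39875812e-03,  9.05723027e-06]), 'tcp_pos': array([ 0.1842642 , -0.64871899,  0.23030862]), 'orientation': array([-2.50587789e+00,  1.89309737e+00,  2.47708546e-03]), 'contact_force': array([-0.19964723, -0.6359575 ,  0.09828982]), 'moment': array([0.00904458, 0.0037261 , 0.01485802]), 'grip_width': 0.08536088229693681}
0.0187
{'fx': 535.3370372959279, 'fy': 535.3370372959279, 'cx': 325.6495412824001, 'cy': 237.90437271415973, 'D': array([-0.0402716,  0.       ,  0.       ,  0.       ,  0.       ]), 'rvec': array([ 2.08428643,  0.64205483, -0.35562946]), 'tvec': array([-0.41680255, -0.12701803,  1.29718699])}
{'fx': 454.01906696111837, 'fy': 454.01906696111837, 'cx': 314.55660273793353, 'cy': 234.36985276966462, 'D': array([-0.0265473,  0.       ,  0.       ,  0.       ,  0.       ]), 'rvec': array([ 2.16468563, -2.0306041 ,  0.23428521]), 'tvec': array([-0.02988241,  0.50231174,  1.05783514])}
```

View pics/scene0.png

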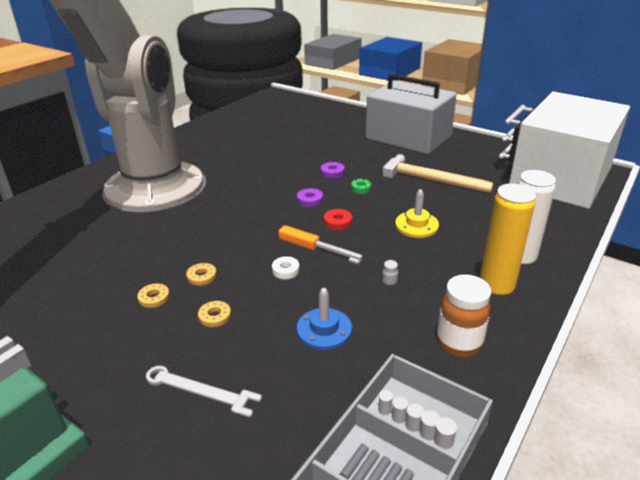

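View pics/top0.png

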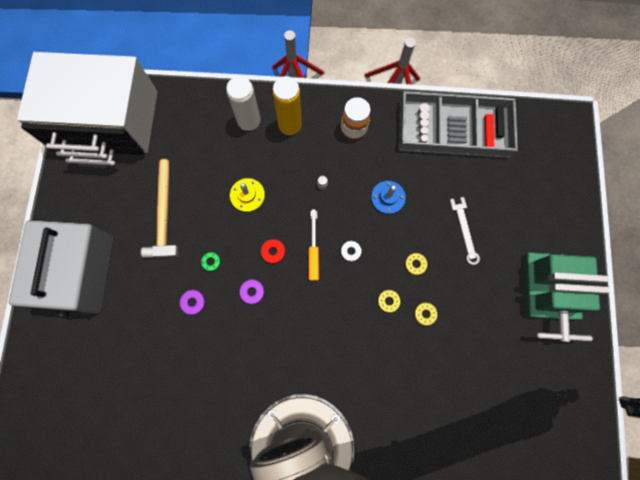

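```bash
cat > h.py <<'E'
import numpy as np, cv2
from bench import readout, grab_frame, r
def proj(f,P):
    K=np.array([[f["fx"],0,f["cx"]],[0,f["fy"],f["cy"]],[0,0,1]])
    p,_=cv2.projectPoints(np.float64(P).reshape(-1,3),f["rvec"],f["tvec"],K,f["D"]); return p[:,0]
def ray(f,uv,z):
    K=np.array([[f["fx"],0,f["cx"]],[0,f["fy"],f["cy"]],[0,0,1]])
    n=cv2.undistortPoints(np.float64(uv).reshape(-1,1,2),K,f["D"])[:,0]
    R,_=cv2.Rodrigues(f["rvec"]); C=-R.T@np.float64(f["tvec"])
    d=np.c_[n,np.ones(len(n))]@R
    return C+d*((z-C[2])/d[:,2])[:,None]
def rectify(f,z,c,half,ppm):
    """top-down crop of plane z; x up, y left; returns image"""
    n=int(2*half*ppm)
    ii,jj=np.mgrid[0:n,0:n]
    P=np.stack([c[0]+half-ii/ppm, c[1]+half-jj/ppm, np.full(ii.shape,z)],-1)
    m=proj(f,P).reshape(n,n,2).astype(np.float32)
    return cv2.remap(f["pixels"],m[...,0],m[...,1],cv2.INTER_LINEAR)
E
python3 - <<'E'
from h import *
for n in ("scene","top"):
    f=grab_frame(n); print(n, proj(f,[[0,0,0],[.5,0,0],[.5,.2,0],[.184,-.649,.231]]))
    R,_=cv2.Rodrigues(f["rvec"]); print(-R.T@f["tvec"])
f=grab_frame("top")
for k,uv in dict(seat=(273,251),bA=(416,264),bB=(389,301),bC=(426,314),spacer=(351,251),cap=(210,261),p1=(252,292),p2=(192,302),bl=(389,197),ye=(247,194)).items():
    p=ray(f,[uv],.012)[0]; print(k,p.round(3),np.hypot(*p[:2]).round(3))
E
```

```text
scene [[ 154.42058143  185.72339228]
 [ 323.19363277  251.61631412]
 [ 374.18628776  208.74025537]
 [-185.51359405  267.78972723]]
[ 0.99945222 -0.70776916  0.61049988]
top [[301.80822087 448.66518582]
 [315.30373897 240.65331222]
 [238.0996956  235.8045984 ]
 [638.98001872 394.96033617]]
[ 0.25200361 -0.01148995  1.14393505]
seat [0.464 0.105 0.012] 0.476
bA [ 0.453 -0.258  0.012] 0.522
bB [ 0.356 -0.192  0.012] 0.405
bC [ 0.33  -0.284  0.012] 0.436
spacer [ 0.476 -0.092  0.012] 0.485
cap [0.428 0.262 0.012] 0.502
p1 [0.357 0.149 0.012] 0.387
p2 [0.323 0.295 0.012] 0.437
bl [ 0.626 -0.185  0.012] 0.653
ye [0.61  0.186 0.012] 0.638
```

```bash
cat >> h.py <<'E'
from scipy.optimize import least_squares
HUE=dict(red=[(0,8),(172,180)],green=[(50,75)],blue=[(100,122)],brass=[(14,28)],yellow=[(24,34)])
def mask(f,col):
    hsv=cv2.cvtColor(f["pixels"],cv2.COLOR_RGB2HSV); H,S,V=cv2.split(hsv)
    if col=="white": return ((S<40)&(V>130)).astype(np.uint8)*255
    m=np.zeros(H.shape,bool)
    for a,b in HUE[col]: m|=(H>=a)&(H<=b)
    return (m&(S>90)&(V>50)).astype(np.uint8)*255
def circ(f,col,guess,z,rad,win=0.05):
    """centre of top rim (known radius) from the part of the contour away from the camera"""
    big=cv2.resize(mask(f,col),None,fx=1,fy=1)
    g=proj(f,[[guess[0],guess[1],z]])[0]
    cs,_=cv2.findContours(big,cv2.RETR_EXTERNAL,cv2.CHAIN_APPROX_NONE)
    cs=[c for c in cs if len(c)>12]
    c=min(cs,key=lambda c:np.linalg.norm(c[:,0].mean(0)-g))
    P=ray(f,c[:,0].astype(float),z)[:,:2]
    R,_=cv2.Rodrigues(f["rvec"]); C=(-R.T@np.float64(f["tvec"]))[:2]
    x=P.mean(0)
    for _ in range(6):
        d=(x-C)/np.linalg.norm(x-C)
        Q=P[(P-x)@d>-0.1*rad]
        s=least_squares(lambda p:np.hypot(*(Q-p[:2]).T)-p[2],[*x,rad],loss="soft_l1",f_scale=.001)
        s2=least_squares(lambda p:np.hypot(*(Q-p).T)-s.x[2],x,loss="soft_l1",f_scale=.001)
        x=s2.x
    return x,s.x[2],np.abs(s.fun).mean(),len(Q)
E
python3 - <<'E'
from h import *
F={n:grab_frame(n) for n in("top","scene")}
for k,col,g,z,rad in [("seat","red",(.464,.105),.016,.03),("bearing","brass",(.453,-.258),.012,.027),("spacer","white",(.476,-.092),.016,.025),("cap","green",(.428,.262),.016,.023),("blue","blue",(.626,-.185),.010,.045)]:
    for n in F:
        x,rr,e,m=circ(F[n],col,g,z,rad); print(k,n,x.round(4),rr.round(4),e.round(5),m)
T=F["top"]["pixels"]
S=F["scene"]["pixels"]
a=np.hstack([cv2.resize(T[180:330,170:450],(760,407),interpolation=cv2.INTER_CUBIC)])
cv2.imwrite("pics/crop1.png",a[:,:,::-1])
b=cv2.resize(S[140:360,130:450],(800,550),interpolation=cv2.INTER_CUBIC); cv2.imwrite("pics/crop2.png",b[:,:,::-1])
E
```

```text
seat top [0.4634 0.1062] 0.0316 0.00056 38
seat scene [0.4624 0.1085] 0.0306 0.00088 34
bearing top [ 0.455  -0.2575] 0.0287 0.00059 33
bearing scene [ 0.4551 -0.2578] 0.0271 0.00056 41
spacer top [ 0.4769 -0.0917] 0.025 0.00058 30
spacer scene [ 0.4761 -0.0902] 0.0245 0.00051 32
cap top [0.427  0.2606] 0.0242 0.00058 30
cap scene [0.4252 0.263 ] 0.0224 0.00116 21
blue top [ 0.6283 -0.1823] 0.0457 0.00055 51
blue scene [ 0.6297 -0.1852] 0.0458 0.00601 90
```

View pics/crop1.png

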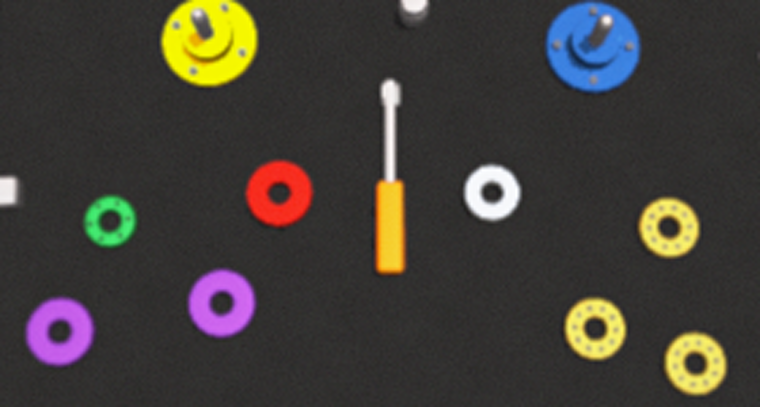

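View pics/crop2.png

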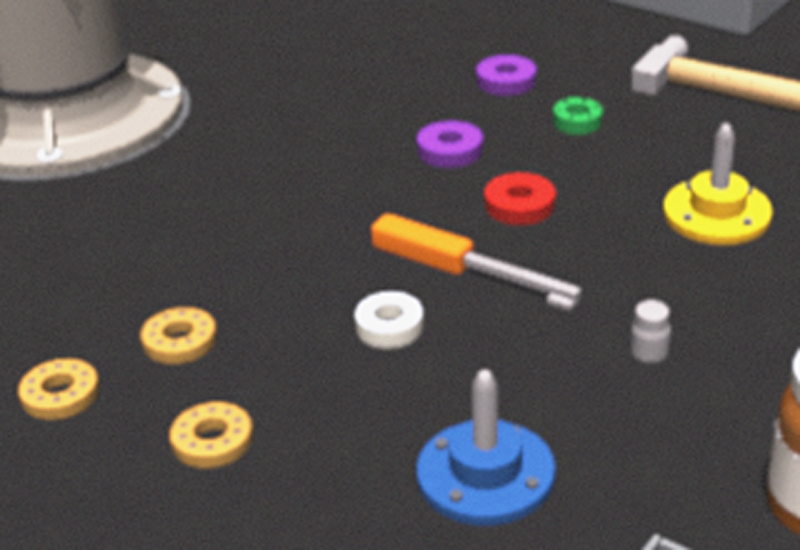

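```bash
python3 - <<'E'
from h import *
F={n:grab_frame(n) for n in("top","scene")}
for n in F:
    f=F[n]; p=proj(f,[[.628,-.184,.086]])[0]; print(n,p)
    u,v=int(p[0]),int(p[1]); c=f["pixels"][v-25:v+55,u-40:u+40]
    cv2.imwrite(f"pics/tip_{n}.png",cv2.resize(c,(560,560),interpolation=cv2.INTER_CUBIC)[:,:,::-1]); print(u-40,v-25)
E
cd pics; python3 -c "
import cv2,numpy as np
cv2.imwrite('tips.png',cv2.resize(np.hstack([cv2.imread('tip_top.png'),cv2.imread('tip_scene.png')]),(800,400)))"
```

```text
top [393.54006199 187.04945881]
353 162
scene [322.76081928 289.77919549]
282 264
```

View pics/tips.png

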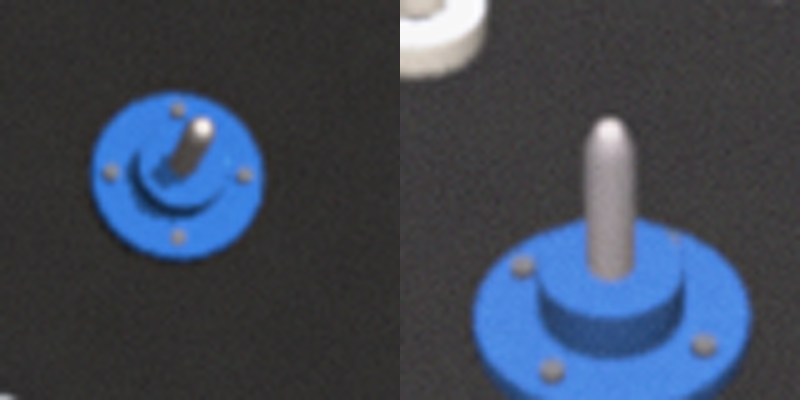

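```bash
cat >> h.py <<'E'
from scipy.spatial.transform import Rotation as Ro
def go(*targets):
    o=readout.get_obs(); R=Ro.from_rotvec(o["orientation"])
    Rt=Ro.from_matrix(np.diag([1.,-1,-1]))
    print("t",round(o["clock"],2),"tcp",o["tcp_pos"].round(4),"F",o["contact_force"].round(1),"w",round(o["grip_width"]*1000,1))
    for t in targets: print(t,"->mm",(R.inv().apply(np.array(t)-o["tcp_pos"])*1000).round(1))
    print("turn deg",np.degrees((R.inv()*Rt).as_rotvec()).round(2), "J",o["joints"].round(2))
E
python3 -c "
from h import *
go((.3,-.6,.3),(.45,-.45,.3),(.5,-.1,.2),(.463,.107,.15))"
```

```text
t 0.45 tcp [ 0.1845 -0.6493  0.2312] F [0.2 0.5 0.6] w 85.3
(0.3, -0.6, 0.3) ->mm [ -15.8 -124.6  -68.8]
(0.45, -0.45, 0.3) ->mm [-119.1 -309.9  -68.7]
(0.5, -0.1, 0.2) ->mm [-442.1 -453.6   31.3]
(0.463, 0.107, 0.15) ->mm [-651.3 -474.6   81.3]
turn deg [-1.000e-02  1.000e-02 -7.414e+01] J [ 1.19  0.48  0.02  1.56 -0.01  1.11 -0.08]
```

```bash
python3 -m handwheel '0 0 -69 0 0 0 85; -16 -125 -69 0 0 -10 85; -16 -125 -69 0 0 -20 85; -119 -310 -69 0 0 -30 85; -119 -310 -69 0 0 -40 85;  -119 -310 -69 0 0 -50 85; -119 -310 -69 0 0 -60 85; -280 -382 -20 0 0 -70 85; -280 -382 -20 0 0 -74.14 85; -280 -382 -20 0 0 -74.14 85; -280 -382 -20 0 0 -74.14 85;-280 -382 -20 0 0 -74.14 85'; python3 -c "
from h import *
go((.463,.107,.15),(.463,.107,.06))"
```

```text
clock: 1.95
tcp_pos: [0.4754, -0.2763, 0.2516]
orientation: [3.141, -0.0, 0.0]
contact_force: [0.3, -0.5, -0.0]
grip_width: 0.0852
t 1.95 tcp [ 0.4754 -0.2763  0.2516] F [ 0.3 -0.5 -0. ] w 85.2
(0.463, 0.107, 0.15) ->mm [ -12.5 -383.4  101.3]
(0.463, 0.107, 0.06) ->mm [ -12.5 -383.5  191.3]
turn deg [ 0.05 -0.01 -0.01] J [ 0.75  0.28 -0.4   1.81  0.13  1.07  0.3 ]
```

```bash
python3 -m handwheel '-12.5 -383 100 0 0 0 72; -12.5 -383 100 0 0 0 72; -12.5 -383 100 0 0 0 72; -12.5 -383 100 0 0 0 72; -12.5 -383 100 0 0 0 72; -12.5 -383 100 0 0 0 72; -12.5 -383 170 0 0 0 72; -12.5 -383 212 0 0 0 72; -12.5 -383 212 0 0 0 72; -12.5 -383 212 0 0 0 72'
python3 - <<'E'
from h import *
go((.463,.107,.003))
a=[]
for n in ("top","scene"):
    f=grab_frame(n); p=proj(f,[[.463,.107,.02]])[0].astype(int); print(n,p)
    c=f["pixels"][p[1]-40:p[1]+40,p[0]-40:p[0]+40]; a.append(cv2.resize(c,(400,400),interpolation=cv2.INTER_CUBIC))
cv2.imwrite("pics/s1.png",np.hstack(a)[:,:,::-1])
E
```

```text
clock: 3.2
tcp_pos: [0.4647, 0.1067, 0.0409]
orientation: [-3.142, 0.003, -0.003]
contact_force: [-0.2, -0.4, -0.4]
grip_width: 0.0721
t 3.2 tcp [0.4647 0.1067 0.0409] F [-0.2 -0.4 -0.4] w 72.1
(0.463, 0.107, 0.003) ->mm [-1.8 -0.3 37.8]
turn deg [-0.   -0.12 -0.12] J [ 0.06  0.49 -0.51  2.14  0.42  0.6  -0.75]
top [272 250]
scene [337 214]
```

View pics/s1.png

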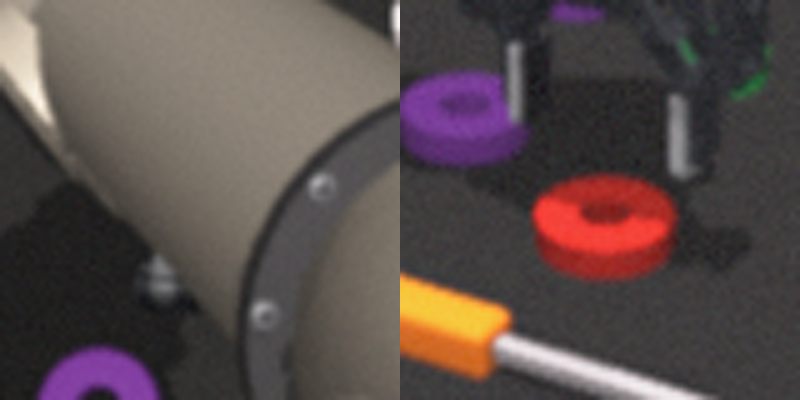

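Run:
```python
from h import *
f=grab_frame("scene")
for z in (.03,.0409,.05,.055,.06): print(z,proj(f,[[.4647-.036,.1067,z],[.4647+.036,.1067,z],[.4647-.036,.0957,z],[.4647+.036,.0957,z],[.4647,.1067,z]]).round(1).tolist())
```

```text
0.03 [[324.1, 205.8], [352.5, 215.4], [321.1, 207.9], [349.7, 217.7], [338.1, 210.5]]
0.0409 [[324.0, 201.3], [352.6, 210.9], [321.1, 203.5], [349.7, 213.2], [338.1, 206.1]]
0.05 [[324.0, 197.6], [352.7, 207.1], [321.0, 199.8], [349.8, 209.4], [338.1, 202.3]]
0.055 [[323.9, 195.6], [352.7, 205.0], [321.0, 197.7], [349.8, 207.3], [338.1, 200.2]]
0.06 [[323.9, 193.5], [352.8, 202.9], [320.9, 195.6], [349.9, 205.2], [338.1, 198.1]]
```

```bash
python3 -m handwheel '-2 0 28 0 0 0 72; -2 0 35 0 0 0 72;-2 0 40 0 0 0 72; -2 0 41 0 0 0 72;-2 0 41 0 0 0 72;-2 0 41 0 0 0 50; -2 0 41 0 0 0 50; -2 0 41 0 0 0 50;-2 0 41 0 0 0 50; -2 0 41 0 0 0 50;-2 0 41 0 0 0 50' 50
python3 - <<'E'
from h import *
go((.463,.107,.003))
a=[]
for n in ("scene",):
    f=grab_frame(n); p=[337,214]
    c=f["pixels"][p[1]-40:p[1]+40,p[0]-40:p[0]+40]; a.append(cv2.resize(c,(600,600),interpolation=cv2.INTER_CUBIC))
cv2.imwrite("pics/s2.png",np.hstack(a)[:,:,::-1])
E
```

```text
clock: 4.72
tcp_pos: [0.4618, 0.1076, -0.0008]
orientation: [-3.141, 0.0, -0.003]
contact_force: [-0.8, -1.0, 8.0]
grip_width: 0.0571
t 4.72 tcp [ 0.4618  0.1076 -0.0008] F [-0.8 -1.   8. ] w 57.1
(0.463, 0.107, 0.003) ->mm [ 1.2  0.6 -3.8]
turn deg [-0.01 -0.11 -0.01] J [ 0.01  0.56 -0.45  2.16  0.49  0.51 -0.82]
```

View pics/s2.png

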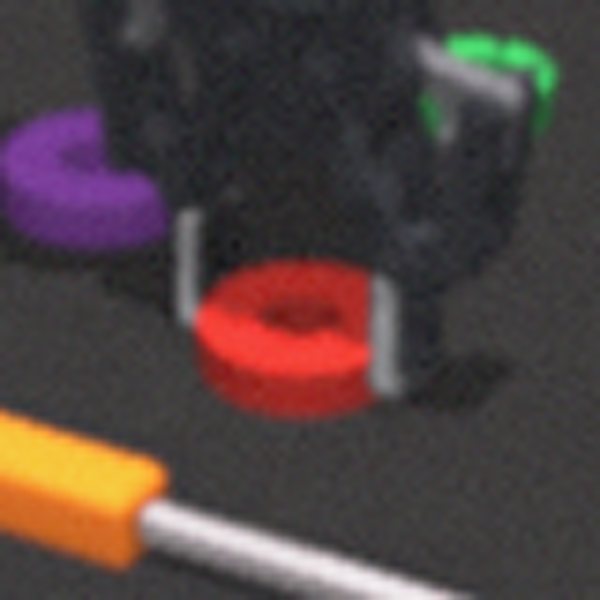

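```bash
python3 -m handwheel '0 0 -10 0 0 0 50; 0 0 -40 0 0 0 50; 0 0 -60 0 0 0 50; 0 0 -60 0 0 0 50; 0 0 -60 0 0 0 50'
python3 - <<'E'
from h import *
go((.629,-.183,.15))
a=[]
for n in ("scene",):
    f=grab_frame(n); p=[337,195]
    c=f["pixels"][p[1]-50:p[1]+50,p[0]-50:p[0]+50]; a.append(cv2.resize(c,(600,600),interpolation=cv2.INTER_CUBIC))
cv2.imwrite("pics/s3.png",np.hstack(a)[:,:,::-1])
E
```

```text
clock: 5.4
tcp_pos: [0.4604, 0.107, 0.0578]
orientation: [3.141, -0.0, -0.001]
contact_force: [-0.5, 0.1, -3.2]
grip_width: 0.057
t 5.4 tcp [0.4604 0.107  0.0578] F [-0.5  0.1 -3.2] w 57.0
(0.629, -0.183, 0.15) ->mm [168.6 290.  -92.2]
turn deg [ 0.02  0.05 -0.02] J [ 0.08  0.46 -0.54  2.14  0.39  0.64 -0.73]
```

View pics/s3.png

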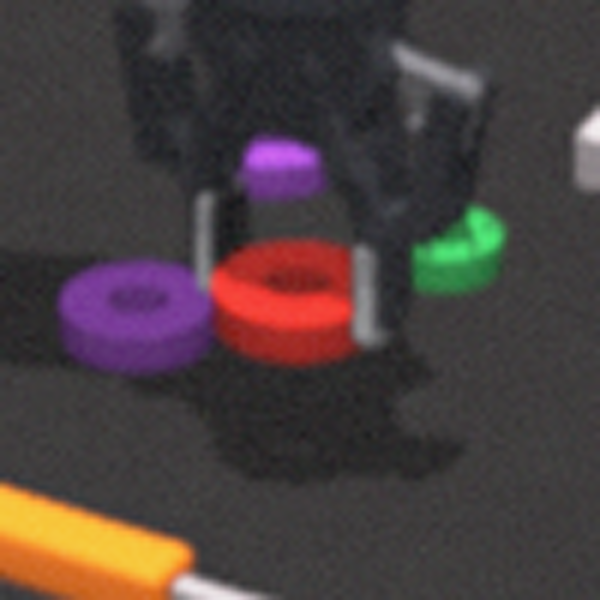

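```bash
python3 -m handwheel '0 0 -60 0 0 0 50; 0 0 -92 0 0 0 50; 168.6 290 -92 0 0 0 50; 168.6 290 -92 0 0 0 50; 168.6 290 -92 0 0 0 50; 168.6 290 -92 0 0 0 50; 168.6 290 -92 0 0 0 50; 168.6 290 -92 0 0 0 50; 168.6 290 -75 0 0 0 50; 168.6 290 -60 0 0 0 50; 168.6 290 -45 0 0 0 50; 168.6 290 -45 0 0 0 50'
cat >> h.py <<'E'
def look(name,c,half=50,views=("top","scene")):
    a=[]
    for n in views:
        f=grab_frame(n); p=proj(f,[c])[0].round().astype(int)
        p=np.clip(p,half,[639-half,479-half]); print(n,"origin",p-half,"scale",400/(2*half))
        a.append(cv2.resize(f["pixels"][p[1]-half:p[1]+half,p[0]-half:p[0]+half],(400,400),interpolation=cv2.INTER_CUBIC))
    cv2.imwrite(f"pics/{name}.png",np.hstack(a)[:,:,::-1])
E
python3 - <<'E'
from h import *
go((.629,-.183,.15))
look("s4",(.629,-.183,.08))
for n in("scene","top"): 
  try:
    print(n,circ(grab_frame(n),"red",(.629,-.183),readout.get_obs()["tcp_pos"][2]+.017,.03))
  except Exception as e: print(e)
E
```

```text
clock: 6.95
tcp_pos: [0.628, -0.1812, 0.1014]
orientation: [-3.141, -0.003, 0.006]
contact_force: [-0.8, 0.2, -1.5]
grip_width: 0.057
t 6.95 tcp [ 0.628  -0.1812  0.1014] F [-0.8  0.2 -1.5] w 57.0
(0.629, -0.183, 0.15) ->mm [  0.8   1.7 -48.7]
turn deg [-0.06  0.21  0.1 ] J [ 0.51  0.62 -0.46  1.69  0.33  0.91 -0.08]
top origin [343 137] scale 4.0
scene origin [274 243] scale 4.0
scene (array([ 0.62481068, -0.18148743]), np.float64(0.025326457556163116), np.float64(0.0013111509411149454), 44)
top (array([ 0.64216006, -0.16647538]), np.float64(0.010328937798474488), np.float64(0.0009409066823930415), 15)
```

View pics/s4.png

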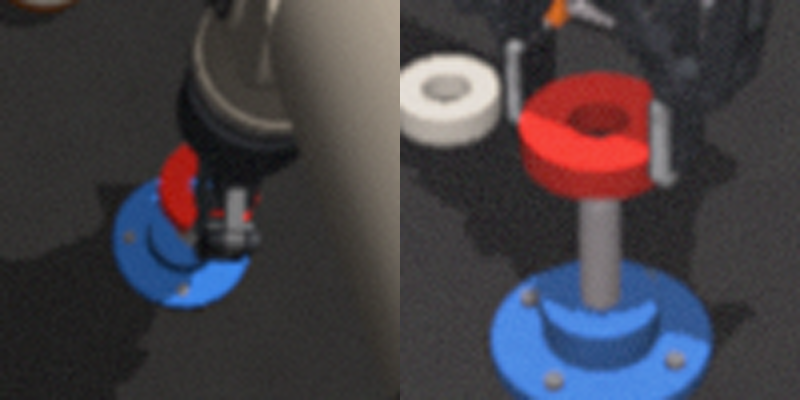

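Run:
```python
from h import *
f=grab_frame("scene")
for z in (.116,.118,.120): print(z,ray(f,[[323.75,272.75]],z).round(4), proj(f,[[.629,-.183,z]]).round(1))
print(proj(f,[[.629,-.183,.086],[.639,-.183,.086],[.629,-.173,.086]]).round(1))
go((.6288,-.183,.015))
```

```text
0.116 [[ 0.6273 -0.1797  0.116 ]] [[323.4 274.2]]
0.118 [[ 0.6288 -0.1819  0.118 ]] [[323.4 273.2]]
0.12 [[ 0.6303 -0.184   0.12  ]] [[323.4 272.1]]
[[323.7 289.7]
 [329.  292. ]
 [327.3 286.3]]
t 7.2 tcp [ 0.6301 -0.1825  0.1042] F [ 0.4 -0.2 -1.7] w 57.4
(0.6288, -0.183, 0.015) ->mm [-1.4  0.4 89.2]
turn deg [ 0.02 -0.08  0.01] J [ 0.51  0.62 -0.46  1.68  0.33  0.91 -0.08]
```

```bash
python3 -m handwheel '-1 0 5 0 0 0 50; -1 0 13 0 0 0 50; -1 0 20 0 0 0 50; -1 0 26 0 0 0 50; -1 0 32 0 0 0 50;-1 0 32 0 0 0 50'
python3 - <<'E'
from h import *
go((.6288,-.183,.032))
look("s5",(.629,-.183,.08),views=("scene",))
E
```

```text
clock: 7.95
tcp_pos: [0.6281, -0.1825, 0.0706]
orientation: [-3.141, -0.0, 0.002]
contact_force: [-0.4, 0.1, -2.7]
grip_width: 0.0573
t 7.95 tcp [ 0.6281 -0.1825  0.0706] F [-0.4  0.1 -2.7] w 57.3
(0.6288, -0.183, 0.032) ->mm [ 0.7  0.5 38.6]
turn deg [-0.02  0.06  0.  ] J [ 0.5   0.66 -0.44  1.7   0.36  0.86 -0.1 ]
scene origin [274 243] scale 4.0
```

View pics/s5.png

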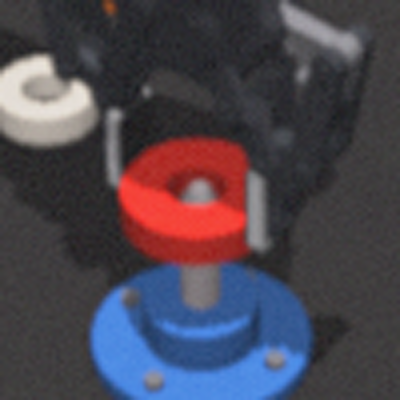

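Threaded: the spindle tip shows in the ring's hole at crop (200,188), with no lateral force. Lowering to just above seating.

```bash
python3 -m handwheel '0 0 10 0 0 0 50; 0 0 20 0 0 0 50; 0 0 30 0 0 0 50; 0 0 36 0 0 0 50; 0 0 39 0 0 0 50; 0 0 39 0 0 0 50'
python3 - <<'E'
from h import *
go((.6288,-.183,.032))
E
```

```text
clock: 8.75
tcp_pos: [0.6285, -0.1826, 0.0322]
orientation: [-3.142, -0.0, 0.0]
contact_force: [-0.0, 0.5, -2.2]
grip_width: 0.0567
t 8.75 tcp [ 0.6285 -0.1826  0.0322] F [-0.   0.5 -2.2] w 56.7
(0.6288, -0.183, 0.032) ->mm [0.3 0.4 0.2]
turn deg [-0.    0.01  0.  ] J [ 0.49  0.71 -0.42  1.72  0.38  0.8  -0.12]
```

```bash
python3 -m handwheel '0 0 2 0 0 0 50; 0 0 2.5 0 0 0 50; 0 0 2.5 0 0 0 60; 0 0 2.5 0 0 0 74; 0 0 2.5 0 0 0 74; 0 0 2.5 0 0 0 74; 0 0 -30 0 0 0 74; 0 0 -80 0 0 0 74; 0 0 -120 0 0 0 74; 0 0 -120 0 0 0 74'
python3 - <<'E'
from h import *
go((.455,-.258,.12),(.455,-.2577,.04))
look("s6",(.629,-.183,.04),views=("scene",))
E
```

```text
clock: 10.0
tcp_pos: [0.631, -0.1828, 0.1564]
orientation: [3.14, -0.0, 0.011]
contact_force: [0.3, 0.1, 0.1]
grip_width: 0.0741
t 10.0 tcp [ 0.631  -0.1828  0.1564] F [0.3 0.1 0.1] w 74.1
(0.455, -0.258, 0.12) ->mm [-176.3   75.1   35.3]
(0.455, -0.2577, 0.04) ->mm [-176.8   74.7  115.3]
turn deg [ 0.1  -0.4  -0.01] J [ 0.53  0.56 -0.48  1.65  0.3   1.   -0.05]
scene origin [274 262] scale 4.0
```

View pics/s6.png

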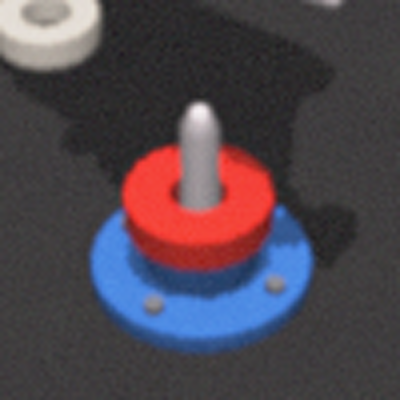

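Seat lies flat on the pedestal, centred on the spindle (spindle foot at crop (200,195)). Next is the bearing: of the three look-alikes at top-view pixels (416,264), (389,301) and (426,314), the first is farthest from the base (0.522 m against 0.405 and 0.436 m), as the earlier crop confirmed.

```bash
python3 -m handwheel '-176.5 75 35 0 0 0 70; -176.5 75 35 0 0 0 70; -176.5 75 35 0 0 0 70; -176.5 75 60 0 0 0 70; -176.5 75 100 0 0 0 70; -176.5 75 115 0 0 0 70; -176.5 75 115 0 0 0 70; -176.5 75 115 0 0 0 70'
python3 - <<'E'
from h import *
go((.455,-.2577,0.0))
look("s7",(.455,-.258,.02),views=("top","scene",))
E
```

```text
clock: 11.05
tcp_pos: [0.4529, -0.2576, 0.0381]
orientation: [3.141, 0.001, 0.002]
contact_force: [-0.5, 0.9, -0.6]
grip_width: 0.0701
t 11.05 tcp [ 0.4529 -0.2576  0.0381] F [-0.5  0.9 -0.6] w 70.1
(0.455, -0.2577, 0.0) ->mm [ 2.1  0.1 38.1]
turn deg [ 0.02 -0.07  0.03] J [ 0.74  0.54 -0.43  2.04  0.37  0.63  0.07]
top origin [367 213] scale 4.0
scene origin [163 257] scale 4.0
```

View pics/s7.png

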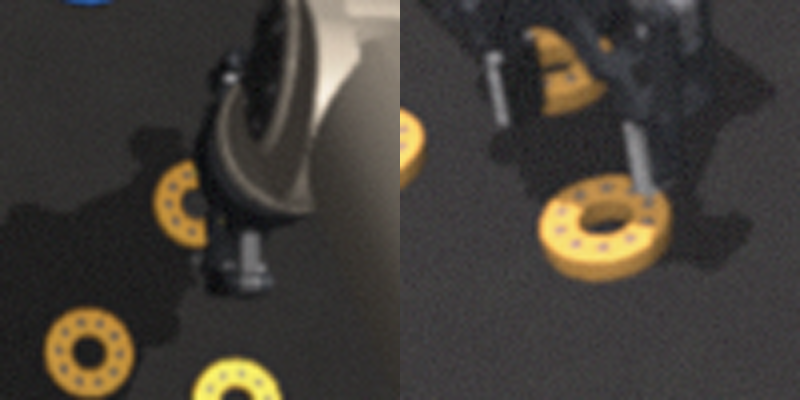

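```bash
python3 -m handwheel '1 0 25 0 0 0 70; 1 0 34 0 0 0 70; 1 0 38 0 0 0 70; 1 0 38 0 0 0 70; 1 0 38 0 0 0 55; 1 0 38 0 0 0 44; 1 0 38 0 0 0 44; 1 0 38 0 0 0 44; 1 0 38 0 0 0 44;1 0 38 0 0 0 44; 1 0 20 0 0 0 44; 1 0 -15 0 0 0 44'
python3 - <<'E'
from h import *
go((.6285,-.1826,0.15),(.6285,-.1826,0.12))
look("s8",(.455,-.258,.04),views=("scene",))
E
```

```text
clock: 12.65
tcp_pos: [0.4519, -0.2571, 0.0527]
orientation: [-3.14, -0.0, 0.004]
contact_force: [0.4, 0.2, -0.5]
grip_width: 0.0515
t 12.65 tcp [ 0.4519 -0.2571  0.0527] F [ 0.4  0.2 -0.5] w 51.5
(0.6285, -0.1826, 0.15) ->mm [176.3 -74.6 -97.6]
(0.6285, -0.1826, 0.12) ->mm [176.4 -74.6 -67.6]
turn deg [-0.07  0.14  0.01] J [ 0.76  0.52 -0.45  2.04  0.35  0.67  0.08]
scene origin [162 248] scale 4.0
```

View pics/s8.png

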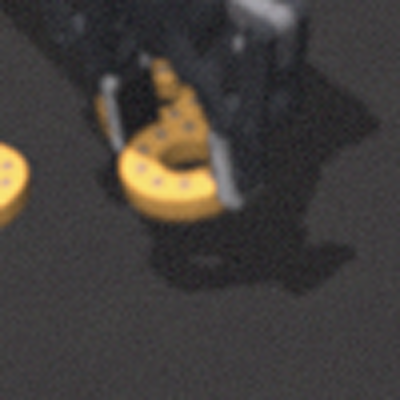

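```bash
python3 -m handwheel '0 0 -55 0 0 0 44; 0 0 -75 0 0 0 44; 176 -74.5 -80 0 0 0 44; 176 -74.5 -80 0 0 0 44; 176 -74.5 -80 0 0 0 44; 176 -74.5 -60 0 0 0 44;  176 -74.5 -52 0 0 0 44; 176 -74.5 -52 0 0 0 44; 176 -74.5 -52 0 0 0 44;176 -74.5 -52 0 0 0 44'
python3 - <<'E'
from h import *
go((.6285,-.1826,0.08))
look("s9",(.629,-.183,.08),views=("scene",))
E
```

```text
clock: 13.95
tcp_pos: [0.6289, -0.1839, 0.1051]
orientation: [3.141, -0.002, 0.001]
contact_force: [-0.1, 0.3, -1.6]
grip_width: 0.0513
t 13.95 tcp [ 0.6289 -0.1839  0.1051] F [-0.1  0.3 -1.6] w 51.3
(0.6285, -0.1826, 0.08) ->mm [-0.4 -1.3 25.1]
turn deg [ 0.03 -0.05 -0.06] J [ 0.52  0.62 -0.47  1.68  0.34  0.92 -0.08]
scene origin [274 243] scale 4.0
```

View pics/s9.png

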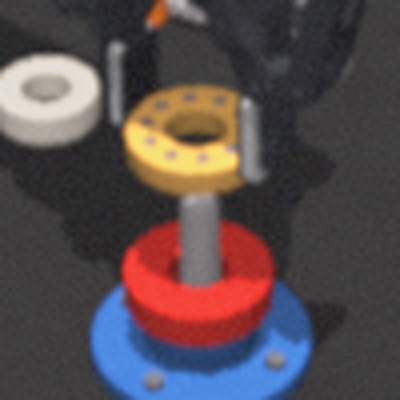

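```bash
python3 -m handwheel '0 -2 4 0 0 0 44; 0 -2 10 0 0 0 44; 0 -2 17 0 0 0 44; 0 -2 24 0 0 0 44; 0 -2 31 0 0 0 44; 0 -2 31 0 0 0 44'
python3 - <<'E'
from h import *
go((.6285,-.1826,0.046))
look("s10",(.629,-.183,.08),views=("scene",))
E
```

```text
clock: 14.75
tcp_pos: [0.6285, -0.181, 0.0724]
orientation: [-3.141, -0.0, 0.002]
contact_force: [-0.6, 0.6, -2.5]
grip_width: 0.0515
t 14.75 tcp [ 0.6285 -0.181   0.0724] F [-0.6  0.6 -2.5] w 51.5
(0.6285, -0.1826, 0.046) ->mm [ 0.   1.6 26.4]
turn deg [-0.02  0.08  0.  ] J [ 0.51  0.66 -0.46  1.7   0.37  0.87 -0.11]
scene origin [274 243] scale 4.0
```

View pics/s10.png

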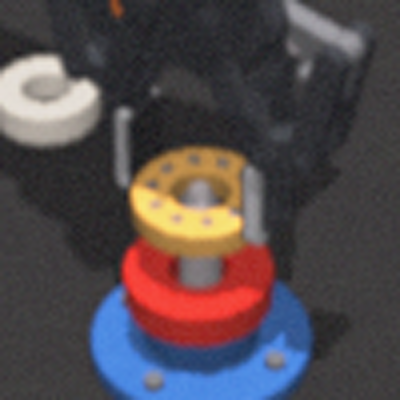

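```bash
python3 -m handwheel '0 0 8 0 0 0 44; 0 0 16 0 0 0 44; 0 0 22 0 0 0 44; 0 0 25 0 0 0 44; 0 0 25.5 0 0 0 44; 0 0 25.5 0 0 0 44'
python3 - <<'E'
from h import *
go((.6285,-.1826,0.046))
look("s11",(.629,-.183,.06),views=("scene",),half=40)
E
```

```text
clock: 15.55
tcp_pos: [0.6292, -0.1811, 0.048]
orientation: [3.142, -0.0, 0.001]
contact_force: [0.0, -1.0, -1.2]
grip_width: 0.0515
t 15.55 tcp [ 0.6292 -0.1811  0.048 ] F [ 0.  -1.  -1.2] w 51.5
(0.6285, -0.1826, 0.046) ->mm [-0.7  1.5  2. ]
turn deg [ 0.   -0.02 -0.  ] J [ 0.5   0.69 -0.45  1.71  0.38  0.82 -0.12]
scene origin [284 263] scale 5.0
```

View pics/s11.png

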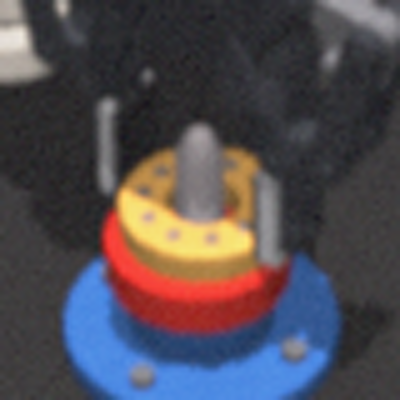

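Bearing is just above the seat, well centred. Lower the last 2 mm, release, retreat.

```bash
python3 -m handwheel '0 0.5 1 0 0 0 44; 0 0.5 2 0 0 0 44; 0 0.5 2 0 0 0 50; 0 0.5 2 0 0 0 56; 0 0.5 2 0 0 0 70; 0 0.5 2 0 0 0 70; 0 0.5 2 0 0 0 70; 0 0.5 -30 0 0 0 70; 0 0.5 -80 0 0 0 70; 0 0.5 -100 0 0 0 70; 0 0.5 -100 0 0 0 70'
python3 - <<'E'
from h import *
go((.4765,-.091,0.13),(.4765,-.091,0.04))
look("s12",(.629,-.183,.06),views=("scene",),half=40)
f=grab_frame("scene");print(circ(f,"white",(.4765,-.091),.016,.025))
E
```

```text
clock: 16.98
tcp_pos: [0.6299, -0.1818, 0.1492]
orientation: [3.141, -0.0, 0.004]
contact_force: [-1.0, 0.2, -0.3]
grip_width: 0.0702
t 16.98 tcp [ 0.6299 -0.1818  0.1492] F [-1.   0.2 -0.3] w 70.2
(0.4765, -0.091, 0.13) ->mm [-153.5  -90.8   18.7]
(0.4765, -0.091, 0.04) ->mm [-153.7  -90.9  108.7]
turn deg [ 0.05 -0.16 -0.01] J [ 0.54  0.57 -0.49  1.65  0.31  0.99 -0.06]
scene origin [284 263] scale 5.0
(array([ 0.4773736 , -0.09219959]), np.float64(0.024174208688002706), np.float64(0.0004736697041015554), 32)
```

View pics/s12.png

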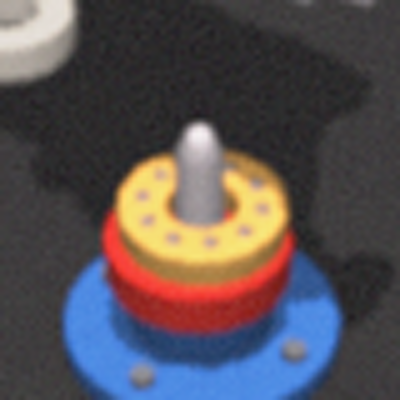

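Bearing lies flat on the seat. Next is the spacer, the only white ring, at top-view pixel (351,251).

```bash
python3 -m handwheel '-153 -90.5 10 0 0 0 68; -153 -90.5 10 0 0 0 68; -153 -90.5 10 0 0 0 68; -153 -90.5 50 0 0 0 68; -153 -90.5 95 0 0 0 68; -153 -90.5 110 0 0 0 68; -153 -90.5 110 0 0 0 68; -153 -90.5 110 0 0 0 68'
python3 - <<'E'
from h import *
go((.477,-.0915,0.001))
look("s13",(.477,-.0915,.02),views=("scene",),half=40)
E
```

```text
clock: 18.08
tcp_pos: [0.4769, -0.0911, 0.0387]
orientation: [3.142, -0.0, 0.002]
contact_force: [-0.4, 0.6, 0.4]
grip_width: 0.068
t 18.07 tcp [ 0.4769 -0.0911  0.0387] F [-0.4  0.6  0.4] w 68.0
(0.477, -0.0915, 0.001) ->mm [ 0.   0.4 37.7]
turn deg [ 0.   -0.08 -0.  ] J [ 0.46  0.5  -0.48  2.12  0.4   0.6  -0.31]
scene origin [245 222] scale 5.0
```

View pics/s13.png

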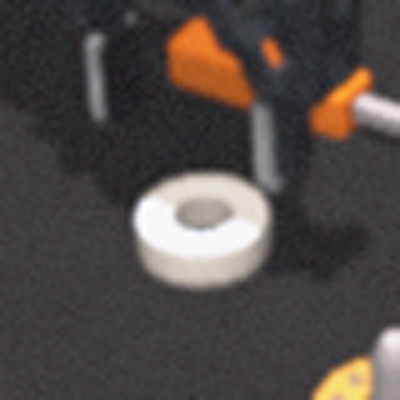

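```bash
python3 -m handwheel '0 0.5 25 0 0 0 68; 0 0.5 34 0 0 0 68; 0 0.5 38 0 0 0 68; 0 0.5 38 0 0 0 68; 0 0.5 38 0 0 0 50; 0 0.5 38 0 0 0 40; 0 0.5 38 0 0 0 40; 0 0.5 38 0 0 0 40; 0 0.5 38 0 0 0 40; 0 0.5 38 0 0 0 40; 0 0.5 20 0 0 0 40; 0 0.5 -15 0 0 0 40' 40
python3 - <<'E'
from h import *
go((.6285,-.182,0.14),(.6285,-.182,0.105))
look("s14",(.477,-.0915,.04),views=("scene",),half=40)
E
```

```text
clock: 19.62
tcp_pos: [0.4752, -0.0914, 0.0535]
orientation: [-3.141, -0.001, 0.003]
contact_force: [0.6, 0.6, 0.5]
grip_width: 0.0478
t 19.62 tcp [ 0.4752 -0.0914  0.0535] F [0.6 0.6 0.5] w 47.8
(0.6285, -0.182, 0.14) ->mm [153.1  90.6 -86.8]
(0.6285, -0.182, 0.105) ->mm [153.2  90.6 -51.8]
turn deg [-0.03  0.12  0.02] J [ 0.48  0.48 -0.5   2.12  0.38  0.64 -0.29]
scene origin [244 214] scale 5.0
```

View pics/s14.png

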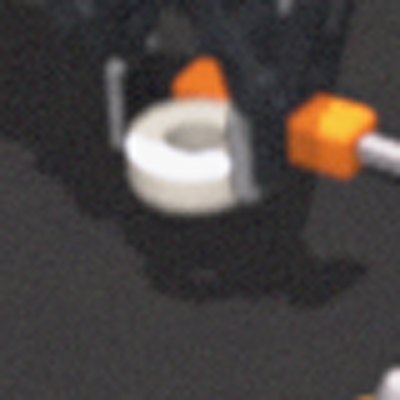

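```bash
python3 -m handwheel '0 0 -55 0 0 0 40; 0 0 -75 0 0 0 40; 153.5 90.5 -80 0 0 0 40; 153.5 90.5 -80 0 0 0 40; 153.5 90.5 -80 0 0 0 40; 153.5 90.5 -60 0 0 0 40;  153.5 90.5 -52 0 0 0 40; 153.5 90.5 -52 0 0 0 40; 153.5 90.5 -52 0 0 0 40;153.5 90.5 -52 0 0 0 40'
python3 - <<'E'
from h import *
go((.6285,-.1826,0.08))
look("s15",(.629,-.183,.08),views=("scene",))
E
```

```text
clock: 20.92
tcp_pos: [0.6296, -0.1819, 0.1057]
orientation: [3.141, 0.001, 0.001]
contact_force: [-0.8, -0.0, 0.3]
grip_width: 0.0476
t 20.93 tcp [ 0.6296 -0.1819  0.1057] F [-0.8 -0.   0.3] w 47.6
(0.6285, -0.1826, 0.08) ->mm [-1.1  0.7 25.7]
turn deg [ 0.02 -0.05  0.02] J [ 0.53  0.63 -0.49  1.68  0.35  0.92 -0.1 ]
scene origin [274 243] scale 4.0
```

View pics/s15.png

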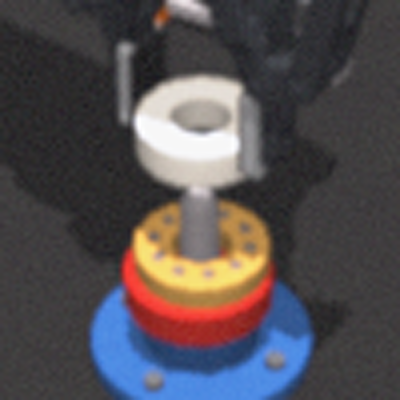

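```bash
python3 -m handwheel '-0.8 0.2 4 0 0 0 40; -0.8 0.2 10 0 0 0 40; -0.8 0.2 17 0 0 0 40; -0.8 0.2 24 0 0 0 40; -0.8 0.2 31 0 0 0 40; -0.8 0.2 31 0 0 0 40'
python3 - <<'E'
from h import *
go((.6285,-.1826,0.058))
look("s16",(.629,-.183,.08),views=("scene",))
E
```

```text
clock: 21.72
tcp_pos: [0.6282, -0.1822, 0.0729]
orientation: [-3.141, -0.0, 0.002]
contact_force: [0.4, -0.1, -0.5]
grip_width: 0.0477
t 21.73 tcp [ 0.6282 -0.1822  0.0729] F [ 0.4 -0.1 -0.5] w 47.7
(0.6285, -0.1826, 0.058) ->mm [ 0.3  0.4 14.9]
turn deg [-0.02  0.08  0.  ] J [ 0.52  0.66 -0.48  1.7   0.38  0.87 -0.11]
scene origin [274 243] scale 4.0
```

View pics/s16.png

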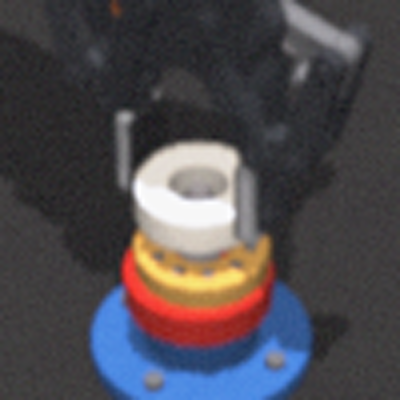

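```bash
python3 -m handwheel '0 0 6 0 0 0 40; 0 0 11 0 0 0 40; 0 0 13 0 0 0 40; 0 0 13 0 0 0 40'
python3 - <<'E'
from h import *
go((.6285,-.1826,0.058))
look("s17",(.629,-.183,.06),views=("scene",),half=40)
E
```

```text
clock: 22.28
tcp_pos: [0.6286, -0.1822, 0.0606]
orientation: [-3.141, -0.0, 0.0]
contact_force: [-0.2, -0.7, 0.7]
grip_width: 0.0479
t 22.27 tcp [ 0.6286 -0.1822  0.0606] F [-0.2 -0.7  0.7] w 47.9
(0.6285, -0.1826, 0.058) ->mm [-0.1  0.4  2.6]
turn deg [-0.01  0.02  0.  ] J [ 0.52  0.68 -0.47  1.71  0.39  0.85 -0.12]
scene origin [284 263] scale 5.0
```

View pics/s17.png

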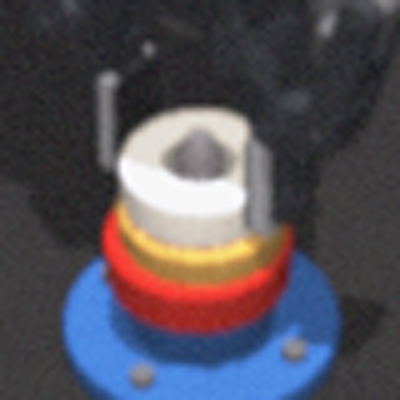

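Spacer is threaded, about 2 mm above the bearing. Lower, release, retreat.

```bash
python3 -m handwheel '0 0 1 0 0 0 40; 0 0 2 0 0 0 40; 0 0 2 0 0 0 47; 0 0 2 0 0 0 52; 0 0 2 0 0 0 66; 0 0 2 0 0 0 66; 0 0 2 0 0 0 66; 0 0 -30 0 0 0 66; 0 0 -80 0 0 0 66; 0 0 -100 0 0 0 66; 0 0 -100 0 0 0 66'
python3 - <<'E'
from h import *
go((.426,.2615,0.14),(.426,.2615,0.04))
look("s18",(.629,-.183,.06),views=("scene",),half=40)
for n in("top","scene"): f=grab_frame(n);print(circ(f,"green",(.426,.262),.016,.023))
E
```

```text
clock: 23.7
tcp_pos: [0.6296, -0.1825, 0.1623]
orientation: [3.141, -0.0, 0.004]
contact_force: [-0.3, -0.1, -0.5]
grip_width: 0.0659
t 23.7 tcp [ 0.6296 -0.1825  0.1623] F [-0.3 -0.1 -0.5] w 65.9
(0.426, 0.2615, 0.14) ->mm [-203.7 -444.    21.3]
(0.426, 0.2615, 0.04) ->mm [-204.  -444.1  121.3]
turn deg [ 0.05 -0.16 -0.01] J [ 0.55  0.56 -0.52  1.64  0.32  1.02 -0.06]
scene origin [284 263] scale 5.0
(array([0.42697225, 0.26061056]), np.float64(0.024160215355598307), np.float64(0.0005828907053557055), 30)
(array([0.4257529 , 0.26253271]), np.float64(0.022858901315734), np.float64(0.0011876477055108284), 22)
```

View pics/s18.png

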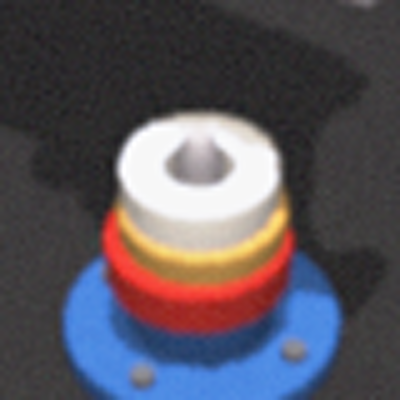

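Spacer lies flat. Next is the green cap, the only green ring, at top-view pixel (210,261).

```bash
python3 -m handwheel '-203.5 -444 15 0 0 0 66; -203.5 -444 15 0 0 0 66; -203.5 -444 15 0 0 0 66; -203.5 -444 15 0 0 0 66; -203.5 -444 15 0 0 0 66; -203.5 -444 15 0 0 0 66; -203.5 -444 15 0 0 0 66; -203.5 -444 15 0 0 0 66; -203.5 -444 50 0 0 0 66; -203.5 -444 100 0 0 0 66; -203.5 -444 122 0 0 0 66; -203.5 -444 122 0 0 0 66'; python3 -m handwheel '0 0 0 0 0 0 66;0 0 0 0 0 0 66'
python3 - <<'E'
from h import *
go((.426,.2615,0.001))
look("s19",(.426,.2615,.02),views=("top","scene",),half=40)
E
```

```text
clock: 25.35
tcp_pos: [0.4231, 0.2604, 0.0363]
orientation: [3.139, 0.001, -0.008]
contact_force: [0.2, 0.6, 0.9]
grip_width: 0.0661
clock: 25.6
tcp_pos: [0.4259, 0.2621, 0.0398]
orientation: [-3.141, 0.001, -0.002]
contact_force: [-0.3, 0.5, -0.9]
grip_width: 0.0662
t 25.6 tcp [0.4259 0.2621 0.0398] F [-0.3  0.5 -0.9] w 66.2
(0.426, 0.2615, 0.001) ->mm [ 0.1  0.6 38.8]
turn deg [-0.05 -0.09 -0.02] J [-0.21  0.54 -0.58  2.08  0.48  0.65 -1.12]
top origin [169 221] scale 5.0
scene origin [320 142] scale 5.0
```

View pics/s19.png

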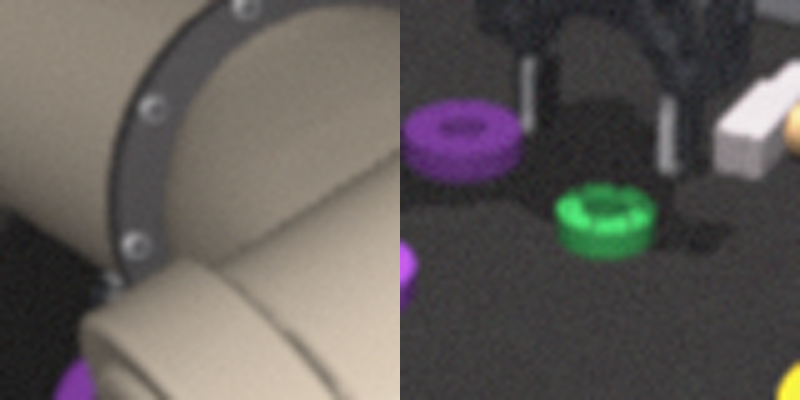

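```bash
python3 -m handwheel '0 0.5 25 0 0 0 66; 0 0.5 34 0 0 0 66; 0 0.5 38.5 0 0 0 66; 0 0.5 38.5 0 0 0 66; 0 0.5 38.5 0 0 0 48; 0 0.5 38.5 0 0 0 36; 0 0.5 38.5 0 0 0 36; 0 0.5 38.5 0 0 0 36; 0 0.5 38.5 0 0 0 36; 0 0.5 38.5 0 0 0 36; 0 0.5 20 0 0 0 36; 0 0.5 -15 0 0 0 36' 40
python3 - <<'E'
from h import *
go((.6285,-.182,0.16),(.6285,-.182,0.105))
look("s20",(.426,.2615,.04),views=("scene",),half=40)
E
```

```text
clock: 27.2
tcp_pos: [0.4245, 0.2608, 0.0545]
orientation: [3.141, 0.0, -0.003]
contact_force: [1.0, 0.3, -0.6]
grip_width: 0.044
t 27.2 tcp [0.4245 0.2608 0.0545] F [ 1.   0.3 -0.6] w 44.0
(0.6285, -0.182, 0.16) ->mm [ 203.7  442.9 -105.4]
(0.6285, -0.182, 0.105) ->mm [203.8 442.9 -50.4]
turn deg [0.06 0.11 0.02] J [-0.19  0.52 -0.6   2.08  0.46  0.68 -1.09]
scene origin [321 134] scale 5.0
```

View pics/s20.png

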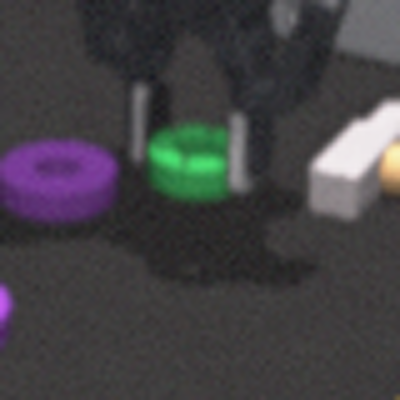

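```bash
python3 -m handwheel '0 0 -55 0 0 0 36; 0 0 -85 0 0 0 36; 204 443 -90 0 0 0 36; 204 443 -90 0 0 0 36; 204 443 -90 0 0 0 36; 204 443 -90 0 0 0 36; 204 443 -90 0 0 0 36; 204 443 -90 0 0 0 36; 204 443 -90 0 0 0 36; 204 443 -90 0 0 0 36;  204 443 -70 0 0 0 36; 204 443 -60 0 0 0 36'; python3 -m handwheel '0 0 6 0 0 0 36; 0 0 8 0 0 0 36; 0 0 8 0 0 0 36'
python3 - <<'E'
from h import *
go((.6285,-.1825,0.08))
look("s21",(.629,-.183,.08),views=("scene",))
E
```

```text
clock: 28.75
tcp_pos: [0.6282, -0.181, 0.113]
orientation: [-3.14, -0.0, 0.003]
contact_force: [-0.8, 0.2, -0.8]
grip_width: 0.044
clock: 29.12
tcp_pos: [0.6294, -0.1811, 0.1062]
orientation: [3.142, 0.002, 0.001]
contact_force: [-0.1, -0.4, -1.0]
grip_width: 0.0438
t 29.12 tcp [ 0.6294 -0.1811  0.1062] F [-0.1 -0.4 -1. ] w 43.8
(0.6285, -0.1825, 0.08) ->mm [-0.9  1.4 26.2]
turn deg [ 0.   -0.02  0.06] J [ 0.54  0.63 -0.51  1.68  0.37  0.93 -0.11]
scene origin [274 243] scale 4.0
```

View pics/s21.png

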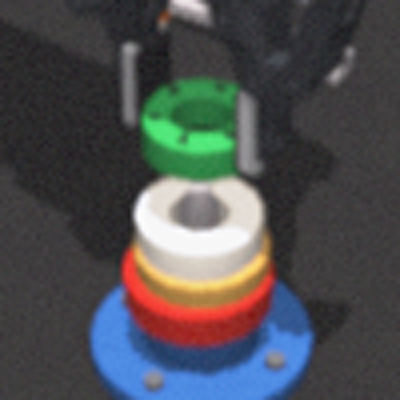

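```bash
python3 -m handwheel '-0.8 1 4 0 0 0 36; -0.8 1 10 0 0 0 36; -0.8 1 16 0 0 0 36; -0.8 1 22 0 0 0 36; -0.8 1 27 0 0 0 36; -0.8 1 29 0 0 0 36;-0.8 1 29 0 0 0 36'
python3 - <<'E'
from h import *
go((.6285,-.1825,0.0745))
look("s22",(.629,-.183,.08),views=("scene",),half=40)
E
```

```text
clock: 30.05
tcp_pos: [0.6284, -0.1828, 0.0767]
orientation: [-3.142, -0.0, 0.0]
contact_force: [-0.0, -0.3, -0.9]
grip_width: 0.0441
t 30.05 tcp [ 0.6284 -0.1828  0.0767] F [-0.  -0.3 -0.9] w 44.1
(0.6285, -0.1825, 0.0745) ->mm [ 0.1 -0.3  2.2]
turn deg [-0.    0.01  0.  ] J [ 0.54  0.66 -0.49  1.7   0.39  0.88 -0.12]
scene origin [284 253] scale 5.0
```

View pics/s22.png

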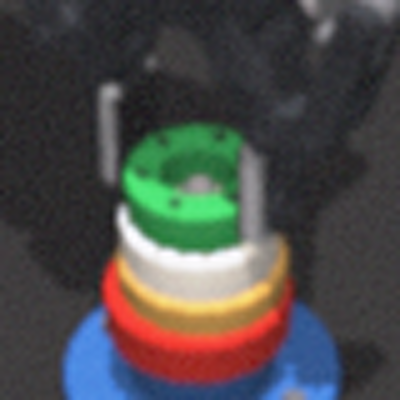

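Spindle tip is inside the cap's hole at crop (200,183). Final lowering, release and retreat.

```bash
python3 -m handwheel '0 0 1 0 0 0 36; 0 0 2.2 0 0 0 36; 0 0 2.2 0 0 0 43; 0 0 2.2 0 0 0 48; 0 0 2.2 0 0 0 64; 0 0 2.2 0 0 0 64; 0 0 2.2 0 0 0 64; 0 0 -30 0 0 0 64; 0 0 -80 0 0 0 64; 0 0 -120 0 0 0 64; 0 0 -120 0 0 0 64'; python3 -m handwheel '-60 -60 0 0 0 0 64; -100 -100 0 0 0 0 64; -100 -100 0 0 0 0 64; -100 -100 0 0 0 0 64; -100 -100 0 0 0 0 64'
python3 - <<'E'
from h import *
go()
look("s23",(.629,-.183,.08),views=("top","scene",),half=50)
f=grab_frame("scene"); cv2.imwrite("pics/scene_end.png",f["pixels"][:,:,::-1])
for n in("top","scene"):
  f=grab_frame(n); print(n,circ(f,"green",(.629,-.183),.090,.023))
E
```

```text
clock: 31.48
tcp_pos: [0.6308, -0.1829, 0.2009]
orientation: [3.14, -0.0, 0.011]
contact_force: [0.0, -0.9, -0.4]
grip_width: 0.0636
clock: 32.1
tcp_pos: [0.5294, -0.0843, 0.1966]
orientation: [3.141, -0.003, 0.001]
contact_force: [-0.1, 0.8, -0.2]
grip_width: 0.064
t 32.1 tcp [ 0.5294 -0.0843  0.1966] F [-0.1  0.8 -0.2] w 64.0
turn deg [ 0.01 -0.03 -0.11] J [ 0.54  0.35 -0.61  1.89  0.24  0.97 -0.18]
top origin [343 137] scale 4.0
scene origin [274 243] scale 4.0
top (array([-288.0833962 , 1185.87740903]), np.float64(1221.0980585387144), np.float64(0.016740477802652715), 123)
scene (array([ 0.62764476, -0.18255943]), np.float64(0.02264393059286158), np.float64(0.0005234772400404019), 36)
```

View pics/s23.png

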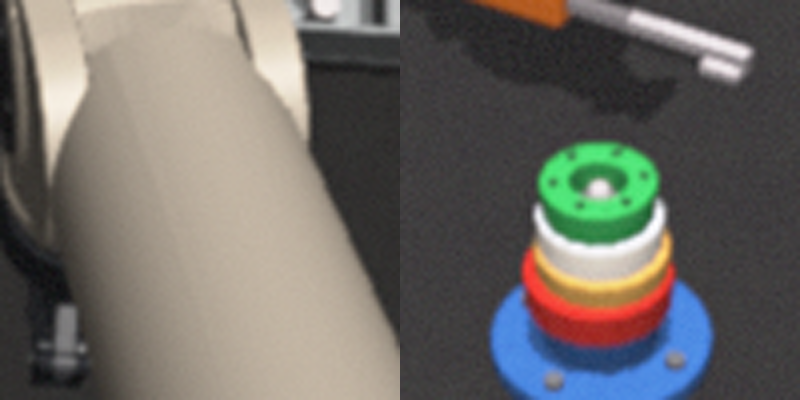

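View pics/scene_end.png

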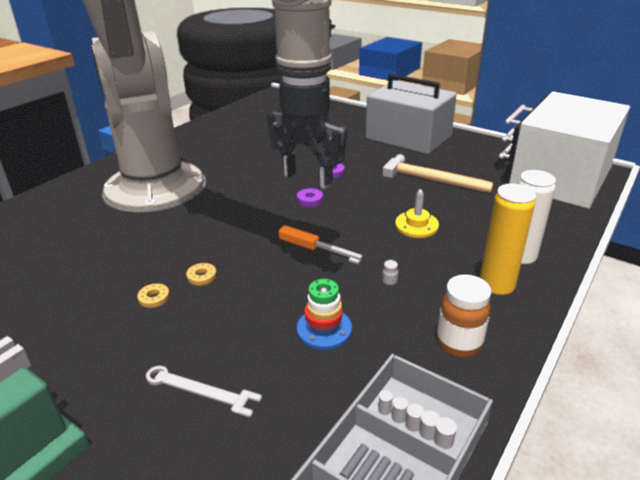

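The scene picture shows the full stack at (324,310), in order and level, with the spindle tip at (324,290) in the cap's hole. The wrench, chisel, socket and hammer are unmoved. Handing in.

```bash
python3 -c "
from bench import workorder
print(workorder.hand_in())"
```

```text
the job is handed in; nothing more can be done
None
```

I threaded the red seat, brass bearing, white spacer and green cap, in that order, onto the blue stand's spindle and handed the job in at about 32 s. The bearing was the one of three look-alikes farthest from the base. After each release a picture showed the ring lying flat before I fetched the next one.

- **Stack:** in the last scene-camera picture all four rings are level and in order. The cap fit put its centre at (0.628, -0.183) m, about 1 mm from the estimated spindle axis. I judged the three lower rings by eye only.
- **Clearance:** the gripper stood clear with no contact force beyond sensor noise. The socket, chisel, wrench and hammer look unmoved, and the yellow stand is empty.
- **Failed check:** the last top-camera fit gave no usable result because the arm blocked its view, so the final check rests on the scene camera alone.
- **Disagreement:** the gripper read about 2–3 mm less than each ring's true diameter. All four rings still lifted level and held, so I put this down to pad or reading offset.

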